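Lock the flow-cell stand with its pin and fork clip

ROBOT

A 7-joint arm with a two-finger parallel gripper is mounted at the origin on the work surface. World frame = base frame: x ahead of the robot, y to its left, z up, the work surface at z = 0. Lengths are in m, angles in rad, forces in N, time in s.
With the tool pointing down it reaches from about 0.425 to 0.875 m from the base axis. Payload 4.7 kg.
Tool frame: the origin (TCP) lies on the centre line of the jaws, within the pads' length; the fingertips stand 14 mm ahead of it and the grasp point (between the pads) lies 5 mm behind it; z points along the fingers, x is the direction in which the jaws open and shut, and the axes are right-handed (so a half turn about z gives the same grasp; the last joint's range is limited). The gripper opens to 87 mm and grips with 3 to 60 N. Pads are 19 mm wide; open, the fingers measure 117 mm over their backs; the gripper's body (75 mm by 190 mm) begins 51 mm behind the grasp point.
Start: joints at [-1.156, 0.321, -0.07, 1.45, 0.023, 1.371, -0.057], TCP at [0.254, 0.598, 0.237] pointing down, gripper open.
Joint ranges: [-2.86, 2.86], [-0.3, 2.09], [-1.38, 1.24], [0.06, 2.45], [-1.56, 4.7], [0.09, 2.05], [-2.69, 2.69]. Speed limits (rad/s): [2.57, 2.57, 3.14, 3.14, 3.14, 3.14, 3.14].

INTERFACE

Orientations are given as a rotation vector (axis times angle).
In Python, from bench import ctrl gives the robot as it stands.
- The arm moves only by the tool drive_tool, never from a script. Its argument "rows" is a list that holds one entry, the list of rows, each a list of 5 numbers: the shift along the tool's x, y, z scaled (see below), then the turn about the tool's z scaled (see below), then the closure in counts, from 0 (fully open) to 255 (shut). In form: [[[dx, dy, dz, spin, jaw], ...]]. A call has 1 to 20 rows; each row is the pose to reach, as a shift and turn from the pose commanded when the call began, along the tool's axes at that moment, turning the shorter way round; what a row does not reach only later rows make up. The controller multiplies each number of a shift by 300 mm and each number of a turn by pi rad. A row lasts 1/8 s, in which the tool goes at most 62.5 mm and 10.7 degrees, less where a joint would pass 70% of its speed; a pose out of reach is approached as far as the arm can. A call with a number of a shift or a turn outside -1 to 1 is refused whole. A call with a gripper value outside its range is refused whole. The fingers move at their own pace and stop on an object; "grip_force" is the grip in N (left out, the last holds). Time passes only in rows, so rows that repeat a pose let the fingers close. It gives the time, the measured TCP pose, the force and the opening at its end, in the units of the state.
- ctrl.get_state(): the state, without advancing time (a new reading comes with each control period).
- ctrl.get_image(name): name is "scene" or "side" or "wrist"; returns a dict with "img" (420x560x3 uint8, blue, green, red), "camera_matrix" (3x3 intrinsics, pixels), "R" (3x3) and "t" (3): a world point X has camera coordinates R X + t. Camera axes: x right, y down, z forward; pixel columns grow to the right and rows downward; lengths in m; the calibration is good to about 2 mm. A picture is of the moment at which its call begins. There is no depth.
- ctrl.close_job(): hands the job in, once; it reports no verdict.
The state is a dict: "time": time; "joint_positions": joint angles; "qd": joint speeds; "joint_torque": joint torques, N m; "position": TCP position; "tool_rot": TCP orientation; "ft_force": force on the tool from outside, world axes, zero at the start; "torque": the same for the moment, N m; "grip_width": opening from 0.0 (shut) to 1.0 (fully open).
Only numpy, scipy, OpenCV 4.12 (cv2) and the standard library are available. Lean on these libraries where they do the work, as an engineer would, in place of code of your own. Each camera call takes 0.05 s, during which the arm holds its last target.

TASK

Lock the flow-cell stand: pass the tip of the locking pin level through the slot in the stand's front plate, feel sideways along the slot until the tip drops into the hole hidden behind it, and push the pin fully home, its collar against the plate. Then take the fork clip from its holder and push it straight down behind the keeper bar astride the pin's neck until it is fully seated, its flange flat on the keeper bar and the plate's top edge. Leave the bottle, the beaker and the clear block where they stand.

Things in the scene. Friction and masses are not known exactly. Their poses are not given: they have to be found in the camera images.
- stand: White box 96 x 136 x 92 mm high, fixed on the bench, a clear cell 50 x 90 mm on its roof (top at 147 mm, 30 mm or more behind the plate). Its front is a grey plate, 6 mm thick, facing the stand's +x (away from the robot, give or take the yaw). Origin: on the bench, under the middle of the plate's front face; x points out of the plate, y along the slot, z up.
- slot (a point): Middle of the slot in the plate's front face, 60 mm above the bench, axes as the stand's. The slot is 60 mm long (along y), 18 mm high and goes through the 6 mm plate; an empty space 30 mm deep lies behind it, then the slide block.
- block_face (a point): Point on the front face of the steel slide block, straight behind the slot's middle, 36 mm behind the plate's front; axes as the stand's. The flat face spans the slot. It has one round level blind hole, 16 mm across, 32 mm deep, at the slot's mid height (60 mm), up to 16 mm to either side (+y or -y) of this point: where is not given and cannot be seen. The block does not move.
- keeper (a point): Middle of the gap between plate and keeper bar, 86 mm above the bench, 10.5 mm in front of the plate; axes as the stand's. The bar runs along y above the slot, 80 to 92 mm above the bench, inner face 21 mm and outer face 27 mm in front of the plate, on an arm at either end. The gap is open above and below, 108 mm long.
- pin: Locking pin, 139 mm long, about 0.28 kg, lying loose on the bench. Origin: middle of the underside of its grip; -x points along the pin to the tip, z up; its axis is 15 mm above the origin. From the rear: aluminium grip, 30 x 30 mm square, x = +28 to -28 mm; steel neck 10 mm across to x = -41; collar 29 mm across to x = -47; shank 14 mm across to x = -103; tapered nose to x = -111.
- pin_tip (a point): Tip of the pin's nose, on its axis, 6 mm across here; axes as the pin's. With the pin home it lies 28 mm deep in the hidden hole.
- pin_collar (a point): Centre of the collar's front face (towards the tip), on the pin's axis, 64 mm from the tip; axes as the pin's. With the pin home this face lies against the plate, and the grip reaches under the keeper bar with 5 mm of room below the bar.
- pin_neck (a point): Middle of the 13 mm long neck between collar and grip, on the pin's axis, 76.5 mm from the tip; axes as the pin's. With the pin home it lies 12.5 mm in front of the plate, under the gap between plate and keeper bar.
- holder: Grey plastic holder fixed on the bench, base 70 x 80 x 6 mm, with a pocket 9 mm wide (along its x) and 44 mm long (along its y), its walls 24 mm above the bench. The clip stands upright in it. Origin: middle of its underside, z up.
- clip: Steel fork clip, 94 mm high, about 0.16 kg, standing legs down in the holder, feet 6 mm above the bench. Origin: between the feet, z up. Blade 40 mm wide (y) and 7 mm thick (x), with a gap between its legs 12 mm wide (20 mm in the lowest 6 mm) and 20 mm high; a flat flange 38 mm (x) by 56 mm (y), 46 to 52 mm above the feet; on it a grip tab. Either way round will do.
- clip_seat (a point): Middle of the top of the gap between the clip's legs, 20 mm above the feet. Fully seated, the legs stand astride the pin's neck, in the groove between collar and grip, and this point is 5 to 12 mm above the pin's axis (the pin may sag a little when let go).
- clip_flange (a point): Middle of the flange's underside, 46 mm above the feet; axes as the clip's. Fully seated, the flange lies flat across the keeper bar and the plate's top edge, both 92 mm above the bench (32 mm above the slot's middle), the clip upright.
- clip_tab (a point): Point in the grip tab, 79 mm above the feet, a good place to grip it along y; axes as the clip's. The tab is 26 mm wide (y), 12 mm thick (x), 52 to 94 mm above the feet.
- bottle: Bystander: amber glass bottle, 84 mm across, 170 mm high. Origin: middle of its underside.
- beaker: Bystander: open glass beaker, 76 mm across, 90 mm high. Origin: middle of its underside.
- spacer: Bystander: clear acrylic block 50 x 90 x 45 mm high. Origin: middle of its underside.

How it is judged:
By the outcome, as a careful person would: the job done as asked, in the order asked, and still so for the second after the job is handed in, with the robot touching nothing.
It also fails if it takes over 67 s, if anything falls off the work surface, if the arm or the gripper's body presses on something with over 40 N, if the wrist force passes 120 N, or if a joint passes its speed limit or range.

## Working session

There is one attempt and no reset: what is moved stays moved. The work goes in short steps, Python scripts to look and compute and a tool call to move; the robot and the scene stay as the last step left them, time stands still between calls to the robot, and variables do not carry over. Pictures are saved under pics/ and viewed, and the job is handed in when it is done.

Besides the shell and the picture viewer there is one more tool, called after ">>>" as name(argument=value, ...), one argument or row to a line, values as JSON. drive_tool: Moves the arm, as the interface text tells. Its arguments: {"type":"object","properties":{"rows":{"type":"array"},"grip_force":{"type":"number"}},"required":["rows"]}

```bash
mkdir -p pics; ls; python3 - <<'E'
from bench import ctrl
import cv2,numpy as np
s=ctrl.get_state()
print({k:np.round(v,4).tolist() for k,v in s.items()})
for n in ["scene","side","wrist"]:
    d=ctrl.get_image(n); cv2.imwrite(f"pics/{n}0.png",d["img"])
    C=-np.array(d["R"]).T@np.array(d["t"]); print(n,C.round(3),np.array(d["R"]).round(3).tolist(),np.array(d["camera_matrix"]).round(1).tolist())
E
```

```text
pics
{'time': 0.0, 'joint_positions': [-1.1559, 0.3218, -0.0701, 1.4517, 0.0226, 1.3708, -0.0569], 'qd': [0.001, 0.0004, -0.0001, 0.0, -0.0, -0.0012, 0.0005], 'joint_torque': [0.0001, -49.1275, -0.4037, -31.2516, -0.0639, 0.0441, 0.0002], 'position': [0.2535, 0.598, 0.2355], 'tool_rot': [2.6182, 1.7341, -0.0024], 'ft_force': [0.5783, 0.1784, 0.312], 'torque': [-0.0087, -0.004, -0.0119], 'grip_width': 1.0006}
scene [1.448 0.057 0.615] [[-0.045, 0.999, -0.02], [0.518, 0.006, -0.855], [-0.854, -0.049, -0.518]] [[379.3, 0.0, 274.4], [0.0, 379.3, 210.5], [0.0, 0.0, 1.0]]
side [-0.131 -1.106  0.856] [[0.835, -0.551, -0.015], [-0.291, -0.418, -0.861], [0.468, 0.723, -0.509]] [[542.5, 0.0, 280.5], [0.0, 542.5, 206.8], [0.0, 0.0, 1.0]]
wrist [0.186 0.627 0.384] [[0.389, 0.921, -0.002], [0.886, -0.374, 0.274], [0.252, -0.108, -0.962]] [[329.5, 0.0, 280.9], [0.0, 329.5, 206.7], [0.0, 0.0, 1.0]]
```

View pics/scene0.png

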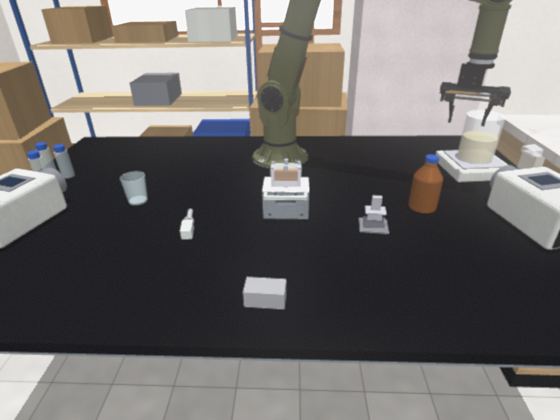

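View pics/side0.png

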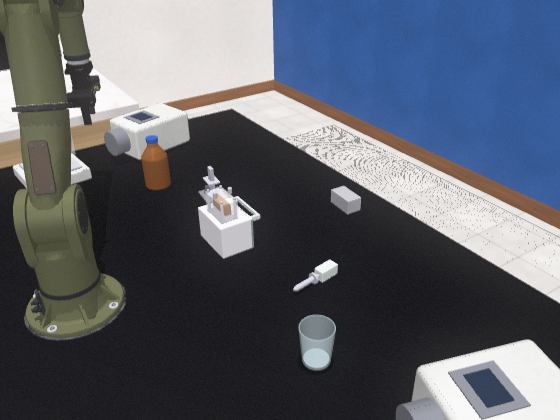

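View pics/wrist0.png

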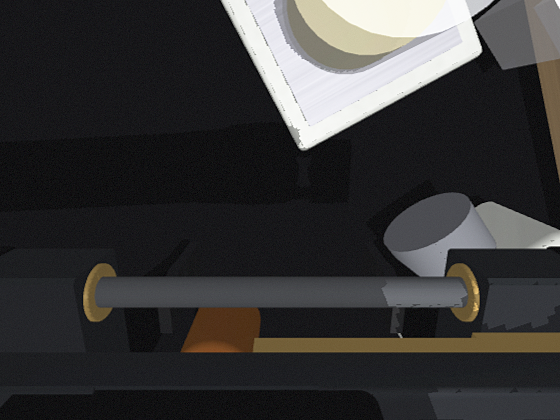

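Bystanders, pin (scene ~(187,225)), stand (~(286,195)) and holder with clip (~(374,215)) are visible. I'll zoom in.

```bash
python3 - <<'E'
import cv2,numpy as np
a=cv2.imread("pics/scene0.png");b=cv2.imread("pics/side0.png")
def crop(im,x0,y0,w,h,f,n):
    c=cv2.resize(im[y0:y0+h,x0:x0+w],None,fx=f,fy=f,interpolation=cv2.INTER_CUBIC)
    cv2.imwrite("pics/"+n,c)
crop(a,245,150,80,75,8,"z_stand.png")
A=[cv2.resize(a[y:y+50,x:x+64],None,fx=6,fy=6,interpolation=cv2.INTER_CUBIC) for x,y in [(160,200),(345,190)]]
cv2.imwrite("pics/z_a.png",np.hstack(A))
A=[cv2.resize(b[y:y+100,x:x+72],None,fx=5.5,fy=5.5,interpolation=cv2.INTER_CUBIC) for x,y in [(190,160),(285,240)]]
cv2.imwrite("pics/z_b.png",np.hstack(A))
E
```

```text
(no output)
```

View pics/z_stand.png

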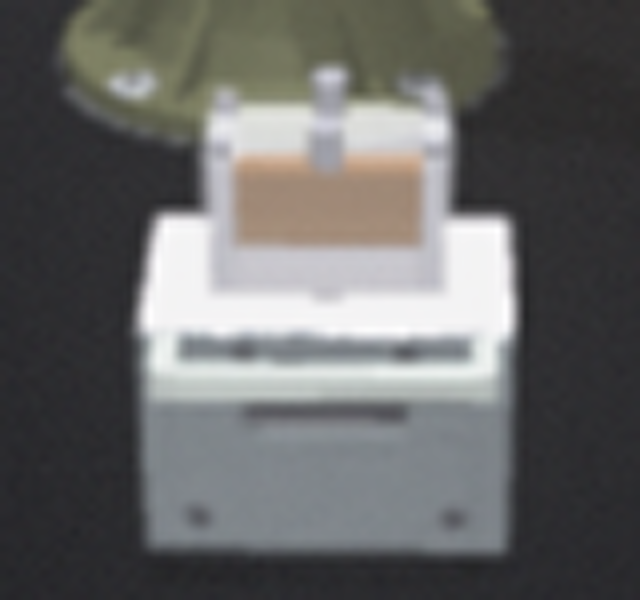

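View pics/z_a.png

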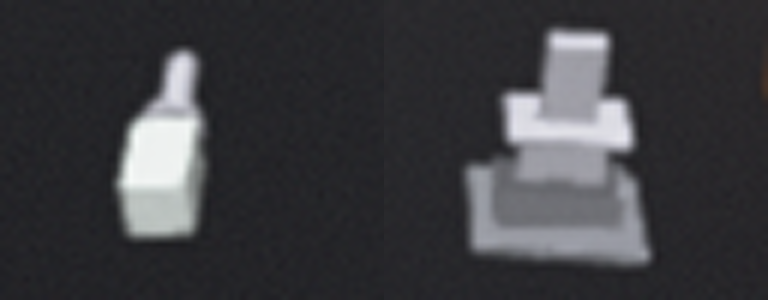

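View pics/z_b.png

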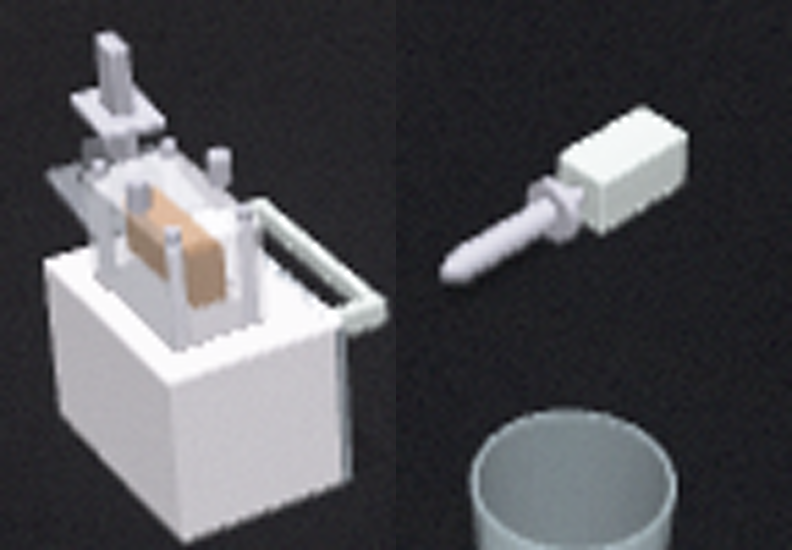

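```bash
cat > h.py <<'E'
from bench import ctrl
import cv2,numpy as np
from scipy.spatial.transform import Rotation as Rt
def cam(n,save=None):
    d=ctrl.get_image(n)
    if save: cv2.imwrite("pics/"+save,d["img"]); np.savez("pics/"+save+".npz",K=d["camera_matrix"],R=d["R"],t=d["t"])
    return d
def ray(d,u,v):
    R=np.array(d["R"]);t=np.array(d["t"]);K=np.array(d["camera_matrix"] if "camera_matrix" in d else d["K"])
    return -R.T@t, R.T@np.linalg.solve(K,[u,v,1.])
def pz(d,u,v,z):
    C,r=ray(d,u,v); return C+r*(z-C[2])/r[2]
def proj(d,X):
    R=np.array(d["R"]);t=np.array(d["t"]);K=np.array(d["camera_matrix"] if "camera_matrix" in d else d["K"])
    p=(np.atleast_2d(X)@R.T+t)@K.T; return p[:,:2]/p[:,2:]
E
python3 - <<'E'
from h import *
s=cam("scene","scene1.png"); d=cam("side","side1.png")
def P(dd,off,f,pts):
    for (u,v,z) in pts:
        print((u,v,z),pz(dd,off[0]+(u+.5)/f-.5,off[1]+(v+.5)/f-.5,z).round(4))
print("stand");P(s,(245,150),8,[(148,550,0),(508,550,0),(138,335,.092),(517,335,.092),(245,413,.069),(408,415,.069)])
print("stand side");P(d,(190,160),5.5,[(185,540,0),(345,480,0),(60,415,0),(180,385,.092),(45,258,.092),(260,203,.092),(385,305,.092)])
print("pin scene");P(s,(160,200),6,[(127,237,0),(195,235,0),(138,122,.03),(200,118,.03),(185,185,.03),(120,183,.03)])
print("pin side");P(d,(285,240),5.5,[(560-396,158,.03),(643-396,107,.03),(690-396,133,.03),(603-396,185,.03),(445-396,275,.011)])
print("holder");P(s,(345,190),6,[(86,165,.006),(266,262,.006),(90,252,.006),(248,165,.006),(166,38,.1),(224,38,.1)])
P(s,(345,190),6,[(118,95,.058),(244,98,.058),(250,146,.058),(126,142,.058)])
P(s,(345,190),6,[(110,160,.024),(232,165,.024)])
print("bottle",pz(s,424,208,0),pz(s,411,190,.05),pz(s,441,190,.05),pz(d,156,187,0)); print("beaker",pz(s,136,200,0))
E
```

```text
stand
(148, 550, 0) [ 0.4799 -0.0337  0.    ]
(508, 550, 0) [0.4781 0.1023 0.    ]
(138, 335, 0.092) [ 0.4791 -0.0341  0.092 ]
(517, 335, 0.092) [0.4781 0.1032 0.092 ]
(245, 413, 0.069) [0.4956 0.0051 0.069 ]
(408, 415, 0.069) [0.4965 0.064  0.069 ]
stand side
(185, 540, 0) [ 0.381  -0.0276  0.    ]
(345, 480, 0) [ 0.4715 -0.0281  0.    ]
(60, 415, 0) [0.3797 0.107  0.    ]
(180, 385, 0.092) [ 0.3828 -0.0326  0.092 ]
(45, 258, 0.092) [0.3824 0.1109 0.092 ]
(260, 203, 0.092) [0.4996 0.0979 0.092 ]
(385, 305, 0.092) [ 0.4999 -0.0262  0.092 ]
pin scene
(127, 237, 0) [ 0.5916 -0.2575  0.    ]
(195, 235, 0) [ 0.5895 -0.2258  0.    ]
(138, 122, 0.03) [ 0.5387 -0.2614  0.03  ]
(200, 118, 0.03) [ 0.5348 -0.2321  0.03  ]
(185, 185, 0.03) [ 0.592  -0.2258  0.03  ]
(120, 183, 0.03) [ 0.5909 -0.2565  0.03  ]
pin side
(164, 158, 0.03) [ 0.5303 -0.2352  0.03  ]
(247, 107, 0.03) [ 0.5854 -0.2256  0.03  ]
(294, 133, 0.03) [ 0.5908 -0.2539  0.03  ]
(207, 185, 0.03) [ 0.5343 -0.2623  0.03  ]
(49, 275, 0.011) [ 0.453  -0.2549  0.011 ]
holder
(86, 165, 0.006) [0.4788 0.2535 0.006 ]
(266, 262, 0.006) [0.5625 0.3244 0.006 ]
(90, 252, 0.006) [0.5555 0.2443 0.006 ]
(248, 165, 0.006) [0.4777 0.3333 0.006 ]
(166, 38, 0.1) [0.5178 0.2756 0.1   ]
(224, 38, 0.1) [0.5176 0.3021 0.1   ]
(118, 95, 0.058) [0.4984 0.261  0.058 ]
(244, 98, 0.058) [0.5006 0.32   0.058 ]
(250, 146, 0.058) [0.5442 0.314  0.058 ]
(126, 142, 0.058) [0.5413 0.258  0.058 ]
(110, 160, 0.024) [0.5027 0.2599 0.024 ]
(232, 165, 0.024) [0.5065 0.3175 0.024 ]
bottle [0.41346044 0.46427774 0.        ] [0.38851126 0.42271468 0.05      ] [0.38788108 0.51431478 0.05      ] [0.38616963 0.45350701 0.        ]
beaker [ 0.37159607 -0.46563389  0.        ]
```

```bash
cat >> h.py <<'E'
def plan(xyz,az=None):
    """units for drive_tool from the measured pose to world xyz, tool-x azimuth az deg"""
    s=ctrl.get_state(); R=Rt.from_rotvec(s["tool_rot"]).as_matrix()
    d=R.T@(np.array(xyz)-s["position"])
    a0=np.degrees(np.arctan2(R[1,0],R[0,0])); sp=0
    if az is not None: sp=-((az-a0+180)%360-180)   # tool z down
    print("t",round(s["time"],2),"pos",np.array(s["position"]).round(4),"az",round(a0,2),"zdown",R[:,2].round(4),"F",np.array(s["ft_force"]).round(1),"w",round(s["grip_width"],3))
    print(" units",(d/0.3).round(4),"spin",round(sp/180,4), "rows>=",max(np.linalg.norm(d)/.0625,abs(sp)/10.7).__round__(1))
E
python3 - <<'E'
from h import *
plan([0.519,0.289,.25],93)
E
```

```text
t 0.25 pos [0.2535 0.5983 0.2361] az 67.04 zdown [-3.e-04 -8.e-04 -1.e+00] F [0.7 0.3 0.4] w 1.001
 units [-0.604   1.2169 -0.0459] spin -0.1442 rows>= 6.5
```

>>> drive_tool(
  rows=[
    [[-0.15,0.3,-0.05,-0.05,0],[-0.25,0.5,-0.05,-0.09,0],[-0.35,0.7,-0.05,-0.13,0],[-0.45,0.9,-0.05,-0.144,0],[-0.5,1.0,-0.05,-0.144,0],[-0.5,1.0,-0.05,-0.144,0],[-0.5,1.0,-0.05,-0.144,0]],
  ],
)

```text
time: 1.12
position: [0.4729, 0.3412, 0.2516]
tool_rot: [2.169, 2.272, 0.0]
ft_force: [-0.4, 0.3, -0.0]
grip_width: 0.997
```

```bash
python3 - <<'E'
from h import *
plan([0.519,0.289,.25],93)
cam("wrist","w1.png")
E
```

```text
t 1.12 pos [0.4729 0.3412 0.2516] az 92.67 zdown [ 5.e-04 -4.e-04 -1.e+00] F [-0.4  0.3 -0. ] w 0.997
 units [-0.1808  0.1454  0.0056] spin -0.0018 rows>= 1.1
```

View pics/w1.png

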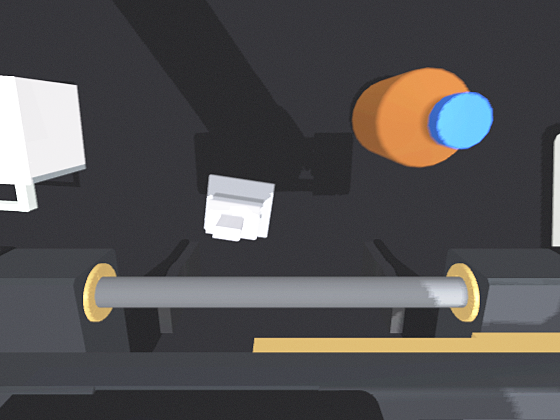

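The wrist view shows the clip in its holder at (238,207), the bottle at (425,118), and the stand at left. Zooming.

```bash
python3 - <<'E'
import cv2
a=cv2.imread("pics/w1.png")
c=cv2.resize(a[165:250,190:290],None,fx=7,fy=7,interpolation=cv2.INTER_CUBIC);cv2.imwrite("pics/w1z.png",c)
c=cv2.resize(a[65:220,0:100],None,fx=5,fy=3.8,interpolation=cv2.INTER_CUBIC);
E
```

```text
(no output)
```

View pics/w1z.png

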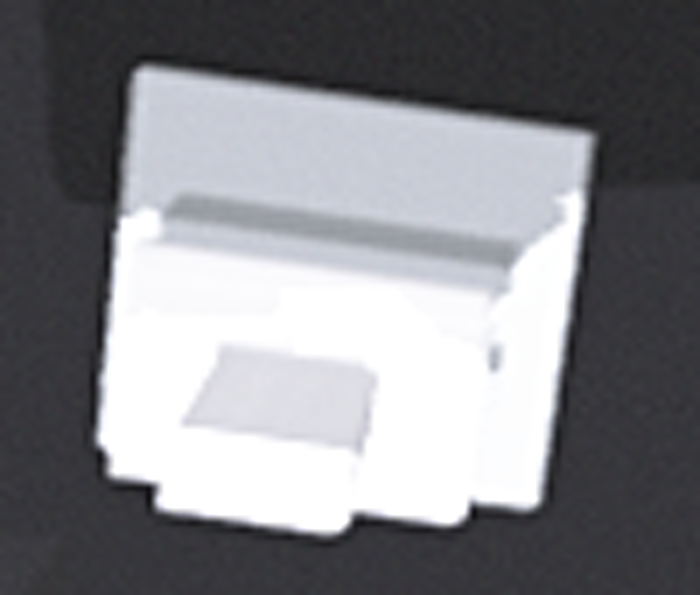

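```bash
python3 - <<'E'
from h import *
d=np.load("pics/w1.png.npz")
f=7;off=(190,165)
def q(u,v,z): return pz(d,off[0]+(u+.5)/f-.5,off[1]+(v+.5)/f-.5,z)
b=[q(132,66,.006),q(598,132,.006),q(540,512,.006)]
t=[q(182,427,.1),q(365,448,.1),q(350,535,.1),q(155,510,.1)]
fl=[q(100,478,.058),q(468,525,.058),q(490,290,.058)]
for p in b+t+fl: print(p.round(4))
ang=lambda a,b:np.degrees(np.arctan2(*(b-a)[[0,1]]))
print("base c",(b[0]+b[2])/2, np.linalg.norm(b[1]-b[0]),np.linalg.norm(b[2]-b[1]),-ang(b[0],b[1]))
print("tab c",np.mean(t,0),np.linalg.norm(t[1]-t[0]),np.linalg.norm(t[2]-t[1]),-ang(t[0],t[1]),-ang(t[3],t[2]))
print("fl",-ang(fl[0],fl[1]),np.linalg.norm(fl[0]-fl[1]), (fl[0]+fl[2])/2)
d2=np.load("pics/scene1.png.npz")
E
```

```text
[0.4749 0.2532 0.006 ]
[0.4827 0.3341 0.006 ]
[0.5539 0.3266 0.006 ]
[0.5069 0.2796 0.1   ]
[0.5088 0.3048 0.1   ]
[0.5218 0.3029 0.1   ]
[0.5193 0.2757 0.1   ]
[0.5311 0.2584 0.058 ]
[0.5363 0.3167 0.058 ]
[0.4973 0.319  0.058 ]
base c [0.51441917 0.28987043 0.006     ] 0.08131261482579988 0.07157353262727975 -5.49182931247001
tab c [0.51420787 0.29072375 0.1       ] 0.025264593647191986 0.013104941977106833 -4.227184647011988 -5.12318172663705
fl -5.069233704139024 0.05846825410037651 [0.51422708 0.28872845 0.058     ]
```

```bash
python3 - <<'E'
from h import *
plan([0.47,0.036,.27],90)
E
```

```text
t 1.18 pos [0.4712 0.3435 0.2515] az 92.89 zdown [-5.e-04  6.e-04 -1.e+00] F [ 0.3  0.9 -0.2] w 0.997
 units [-1.0234 -0.0557 -0.0623] spin 0.0161 rows>= 4.9
```

>>> drive_tool(
  rows=[
    [[-0.2,-0.05,-0.06,0.016,0],[-0.4,-0.05,-0.06,0.016,0],[-0.6,-0.05,-0.06,0.016,0],[-0.8,-0.05,-0.06,0.016,0],[-1.0,-0.05,-0.06,0.016,0],[-1.0,-0.05,-0.06,0.016,0],[-1.0,-0.05,-0.06,0.016,0]],
  ],
)

```text
time: 2.05
position: [0.4715, 0.0456, 0.2697]
tool_rot: [-2.216, -2.226, -0.002]
ft_force: [-0.9, 0.6, -0.2]
grip_width: 0.999
```

```bash
python3 - <<'E'
from h import *
plan([0.47,0.036,.27],90)
d=cam("wrist","w2.png")
plan([0.47,0.036,.27],90)
a=d["img"]
c=cv2.resize(a[100:260,180:380],None,fx=4,fy=3.6,interpolation=cv2.INTER_CUBIC);cv2.imwrite("pics/w2z.png",c)
E
```

```text
t 2.05 pos [0.4715 0.0456 0.2697] az 90.26 zdown [ 2.0e-04  1.2e-03 -1.0e+00] F [-0.9  0.6 -0.2] w 0.999
 units [-0.0318 -0.0053 -0.0012] spin 0.0015 rows>= 0.2
t 2.1 pos [0.4716 0.0459 0.2695] az 90.33 zdown [-1.e-04  7.e-04 -1.e+00] F [ 0.6  0.5 -0.1] w 1.0
 units [-0.0328 -0.0054 -0.0016] spin 0.0018 rows>= 0.2
```

View pics/w2.png

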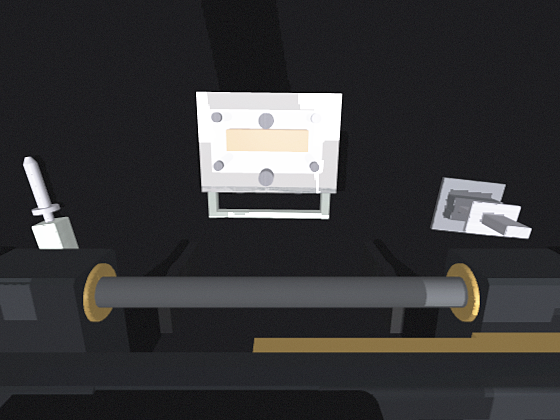

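View pics/w2z.png

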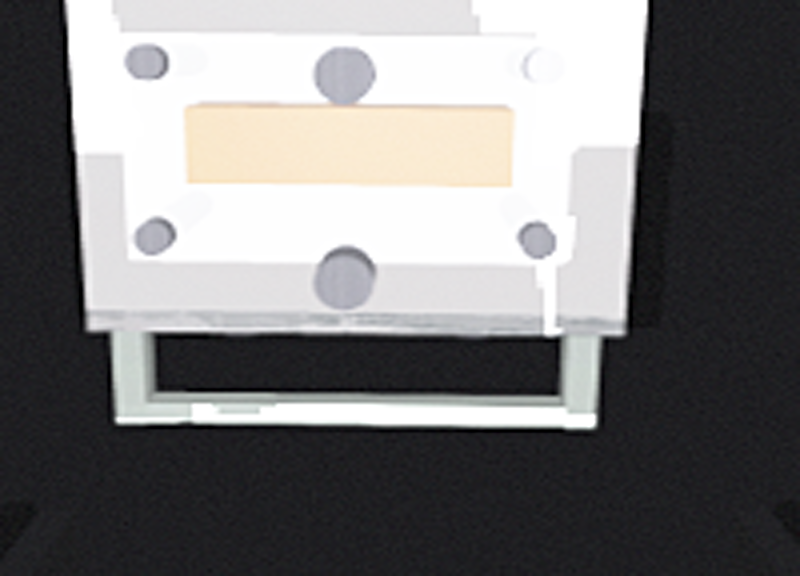

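```bash
python3 - <<'E'
from h import *
d=np.load("pics/w2.png.npz")
def q(u,v,z): return pz(d,180+(u+.5)/4-.5,100+(v+.5)/3.6-.5,z)
for n,(a,b) in dict(plate=((88,332),(627,335)),bar=((116,424),(597,428)),barin=((150,404),(562,404)),barinlow=((150,394),(562,396))).items():
    z=.08 if n=="barinlow" else .092
    p,r=q(*a,z),q(*b,z); print(n,p.round(4),r.round(4),"mid",((p+r)/2).round(4),"len",np.linalg.norm(r-p).round(4),"yaw",np.degrees(-np.arctan2(r[0]-p[0],r[1]-p[1])).round(2))
p=[q(65,0,.092),q(650,0,.092)]
# pin from here, full image pixels
print("pin tip",pz(d,29,159,.015))
E
```

```text
plate [ 0.4759 -0.0349  0.092 ] [0.476  0.1021 0.092 ] mid [0.4759 0.0336 0.092 ] len 0.137 yaw -0.07
bar [ 0.5031 -0.0292  0.092 ] [0.5037 0.0957 0.092 ] mid [0.5034 0.0333 0.092 ] len 0.125 yaw -0.26
barin [ 0.497  -0.0201  0.092 ] [0.4965 0.0864 0.092 ] mid [0.4967 0.0331 0.092 ] len 0.1065 yaw 0.29
barinlow [ 0.4975 -0.0224  0.08  ] [0.4976 0.0878 0.08  ] mid [0.4976 0.0327 0.08  ] len 0.1102 yaw -0.03
pin tip [ 0.45409987 -0.26194467  0.015     ]
```

```bash
python3 - <<'E'
from h import *
plan([0.535,-0.244,.21],98.6)
E
```

```text
t 2.1 pos [0.4716 0.0459 0.2695] az 90.33 zdown [-1.e-04  7.e-04 -1.e+00] F [ 0.6  0.5 -0.1] w 1.0
 units [-0.9676  0.206   0.1977] spin -0.046 rows>= 4.8
```

>>> drive_tool(
  rows=[
    [[-0.2,0.04,0,-0.02,0],[-0.4,0.08,0,-0.046,0],[-0.6,0.13,0.05,-0.046,0],[-0.8,0.17,0.1,-0.046,0],[-0.96,0.2,0.15,-0.046,0],[-0.968,0.206,0.2,-0.046,0],[-0.968,0.206,0.2,-0.046,0],[-0.968,0.206,0.2,-0.046,0]],
  ],
)

```text
time: 3.1
position: [0.5351, -0.2446, 0.2098]
tool_rot: [-2.048, -2.381, -0.002]
ft_force: [1.0, -0.8, -0.0]
grip_width: 1.0
```

```bash
python3 - <<'E'
from h import *
plan([0.535,-0.244,.21],98.6)
d=cam("wrist","w3.png")
a=d["img"]
c=cv2.resize(a[100:260,200:360],None,fx=5,fy=3.75,interpolation=cv2.INTER_CUBIC);cv2.imwrite("pics/w3z.png",c)
E
```

```text
t 3.1 pos [ 0.5351 -0.2446  0.2098] az 98.6 zdown [ 5.0e-04  1.1e-03 -1.0e+00] F [ 1.  -0.8 -0. ] w 1.0
 units [ 0.002  -0.0001 -0.0007] spin -0.0 rows>= 0.0
```

View pics/w3.png

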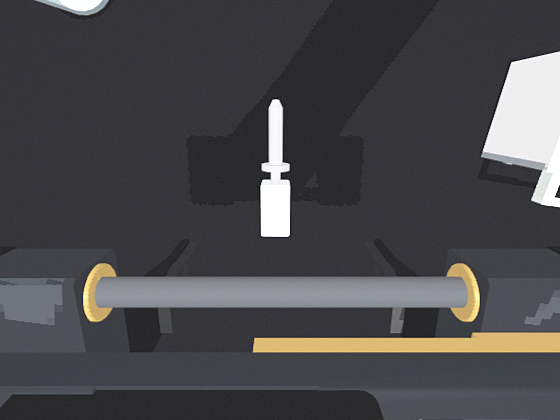

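View pics/w3z.png

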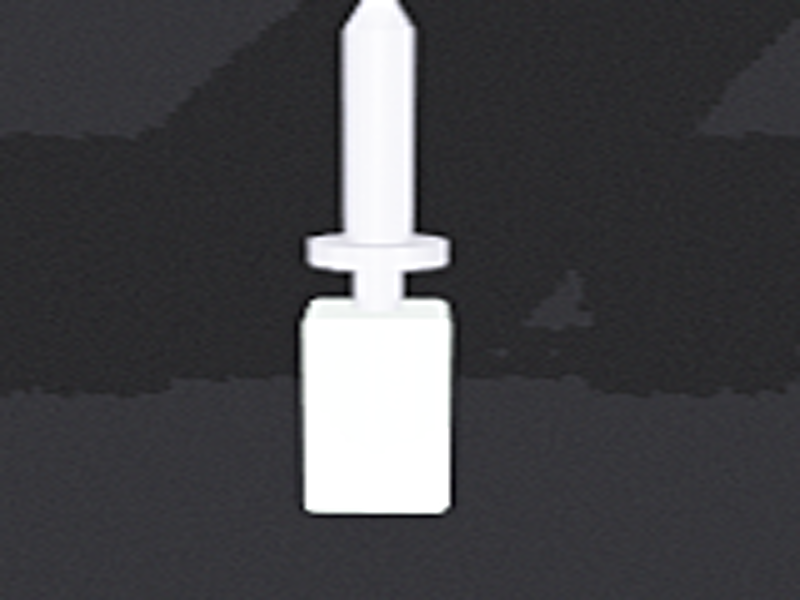

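```bash
python3 - <<'E'
from h import *
d=np.load("pics/w3.png.npz")
def q(u,v,z): return pz(d,200+(u+.5)/5-.5,100+(v+.5)/3.75-.5,z)
rear=(q(303,514,.03)+q(451,514,.03))/2; fr=(q(303,318,.03)+q(451,318,.03))/2
tip=pz(d,275.7,99.5,.015); col=q(378,236,.029)
print(rear,fr,np.linalg.norm(rear-fr),tip,col, np.linalg.norm(q(303,514,.03)-q(451,514,.03)))
for p in (tip,col): print(np.degrees(np.arctan2(rear[1]-p[1],rear[0]-p[0])))
a=np.radians(8.6);u=np.array([np.cos(a),np.sin(a),0]);print("ctr",rear-.028*u,fr+.028*u,tip+.111*u)
E
```

```text
[ 0.58890745 -0.24289089  0.03      ] [ 0.53277877 -0.25114257  0.03      ] 0.05673198833124345 [ 0.45088371 -0.26273159  0.015     ] [ 0.51086609 -0.25417886  0.029     ] 0.03148912606328842
8.180142894754102
8.230235230804036
ctr [ 0.56122227 -0.24707788  0.03      ] [ 0.56046395 -0.24695558  0.03      ] [ 0.56063567 -0.24613317  0.015     ]
```

```bash
python3 - <<'E'
from h import *
plan([0.5659,-0.2460,.017],98.3)
E
```

```text
t 3.15 pos [ 0.5351 -0.245   0.2102] az 98.57 zdown [ 1.2e-03  8.0e-04 -1.0e+00] F [ 0.6 -0.4  0.3] w 1.003
 units [-0.0189  0.1001  0.6441] spin 0.0015 rows>= 3.1
```

>>> drive_tool(
  rows=[
    [[-0.019,0.1,0.15,0.0015,0],[-0.019,0.1,0.35,0.0015,0],[-0.019,0.1,0.5,0.0015,0],[-0.019,0.1,0.6,0.0015,0],[-0.019,0.1,0.642,0.0015,0],[-0.019,0.1,0.642,0.0015,0],[-0.019,0.1,0.642,0.0015,255],[-0.019,0.1,0.642,0.0015,255],[-0.019,0.1,0.642,0.0015,255],[-0.019,0.1,0.642,0.0015,255],[-0.019,0.1,0.642,0.0015,255],[-0.019,0.1,0.642,0.0015,255]],
  ],
  grip_force=50,
)

```text
time: 4.65
position: [0.5645, -0.2486, 0.0169]
tool_rot: [-2.059, -2.372, -0.0]
ft_force: [0.1, 0.3, -0.7]
grip_width: 0.4
```

```bash
python3 - <<'E'
from h import *
plan([0.5659,-0.2460,.25],90)
E
```

```text
t 4.65 pos [ 0.5645 -0.2486  0.0169] az 98.09 zdown [-0.e+00  1.e-04 -1.e+00] F [ 0.1  0.3 -0.7] w 0.4
 units [ 0.0081  0.0058 -0.7769] spin 0.0449 rows>= 3.7
```

>>> drive_tool(
  rows=[
    [[0,0,0,0,255],[0,0,0,0,255],[0,0,-0.05,0,255],[0,0,-0.15,0,255],[0,0,-0.25,0.02,255],[0,0,-0.25,0.045,255],[0,0,-0.25,0.045,255],[0,0,-0.25,0.045,255]],
  ],
)

```text
time: 5.65
position: [0.5641, -0.2485, 0.0917]
tool_rot: [-2.22, -2.222, 0.001]
ft_force: [0.3, -0.1, -4.0]
grip_width: 0.34
```

```bash
python3 - <<'E'
from h import *
plan([0.625,0.0333,.09],90)
d=cam("wrist","w4.png")
d=cam("side","s4.png")
c=cv2.resize(d["img"][200:320,250:370],None,fx=5,fy=5,interpolation=cv2.INTER_CUBIC);cv2.imwrite("pics/s4z.png",c)
s=cam("scene","c4.png"); print(pz(s,244,305,0),pz(s,286,307,0))
E
```

```text
t 5.65 pos [ 0.5641 -0.2485  0.0917] az 90.06 zdown [-7.e-04  2.e-04 -1.e+00] F [ 0.3 -0.1 -4. ] w 0.34
 units [0.9392 0.2038 0.0057] spin 0.0003 rows>= 4.6
[ 0.83966631 -0.05071042  0.        ] [0.84337394 0.0426573  0.        ]
```

View pics/w4.png

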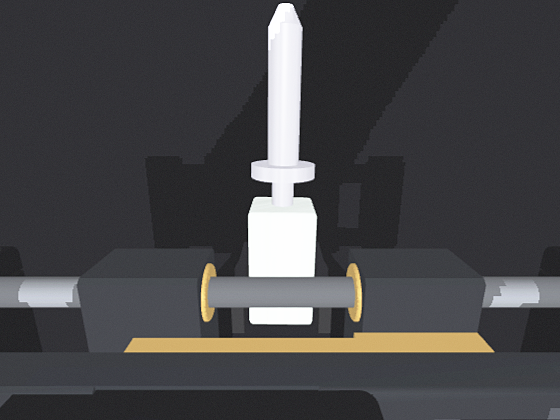

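View pics/s4z.png

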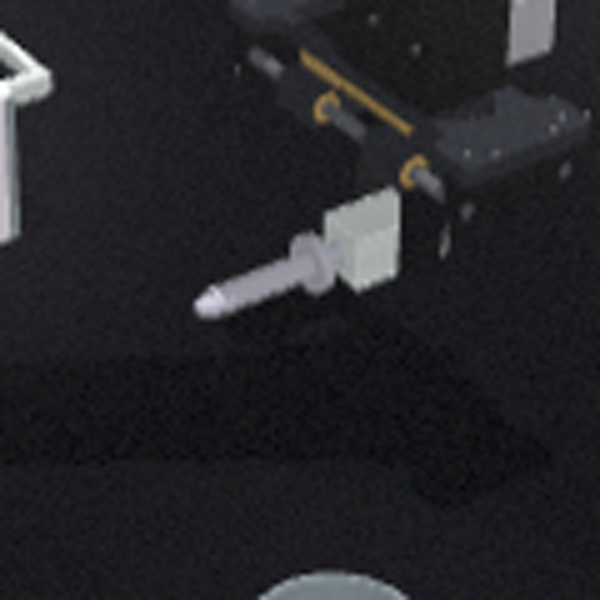

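```bash
cat >> h.py <<'E'
def tri(obs):
    A=np.zeros((3,3));b=np.zeros(3);L=[]
    for d,u,v in obs:
        C,r=ray(d,u,v); r=r/np.linalg.norm(r); M=np.eye(3)-np.outer(r,r); A+=M;b+=M@C; L.append((C,M))
    X=np.linalg.solve(A,b); return X,[np.linalg.norm(M@(X-C)) for C,M in L]
E
python3 - <<'E'
from h import *
w=np.load("pics/w4.png.npz");s=np.load("pics/s4.png.npz")
z=lambda u,v:(250+(u+.5)/5-.5,200+(v+.5)/5-.5)
X,e=tri([(w,286.5,5),(s,*z(202,305))]);print(X,e)
# predicted if level: 
p=np.array([.5641,-.2485,.0917-.002]); 
for x in (-116,-108,-52,-46,-33):
    P=p+[x/1000,0,0]; print(x,proj(w,P),(proj(s,P)+.5-[250,200])*5)
E
```

```text
[ 0.44965412 -0.24632974  0.09402723] [np.float64(0.0003915296122978963), np.float64(0.0003915296122977839)]
-116 [[281.63801269   3.18095263]] [[203.22783499 316.4990882 ]]
-108 [[281.59123449  25.19012222]] [[217.18973154 310.76423031]]
-52 [[281.30178219 161.37759972]] [[312.69106327 271.53699755]]
-46 [[281.27421801 174.34656111]] [[322.69745913 267.42686408]]
-33 [[281.21648441 201.51025232]] [[344.23198452 258.58154408]]
```

>>> drive_tool(
  rows=[
    [[0.1,0.1,0,0,255],[0.3,0.2,0,0,255],[0.5,0.215,0,0,255],[0.7,0.215,0.02,0,255],[0.88,0.215,0.06,0,255],[0.94,0.215,0.095,0,255],[0.94,0.215,0.095,0,255],[0.94,0.215,0.095,0,255]],
  ],
)

```text
time: 6.8
position: [0.6294, 0.0301, 0.0639]
tool_rot: [2.224, 2.217, -0.002]
ft_force: [0.7, 0.1, -2.8]
grip_width: 0.341
```

```bash
python3 - <<'E'
from h import *
plan([0.625,0.0333,.062],90)
w=cam("wrist","w5.png")
s=cam("side","s5.png")
c=cam("scene","c5.png")
p=ctrl.get_state()["position"]; print(p); p=np.array(p)
print(proj(s,p),proj(c,p))
cv2.imwrite("pics/s5z.png",cv2.resize(s["img"][150:260,190:330],None,fx=5,fy=5,interpolation=cv2.INTER_CUBIC))
cv2.imwrite("pics/c5z.png",cv2.resize(c["img"][150:270,210:350],None,fx=5,fy=5,interpolation=cv2.INTER_CUBIC))
E
```

```text
t 6.8 pos [0.6294 0.0301 0.0639] az 89.82 zdown [ 6.e-04 -2.e-03 -1.e+00] F [ 0.7  0.1 -2.8] w 0.341
 units [ 0.0105 -0.0147  0.0062] spin -0.001 rows>= 0.1
[0.62957222 0.03054294 0.06415385]
[[287.69560406 201.56783521]] [[282.78280718 228.49775033]]
```

View pics/w5.png

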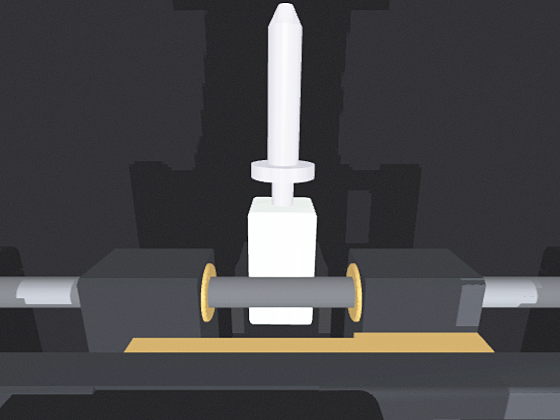

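View pics/s5z.png

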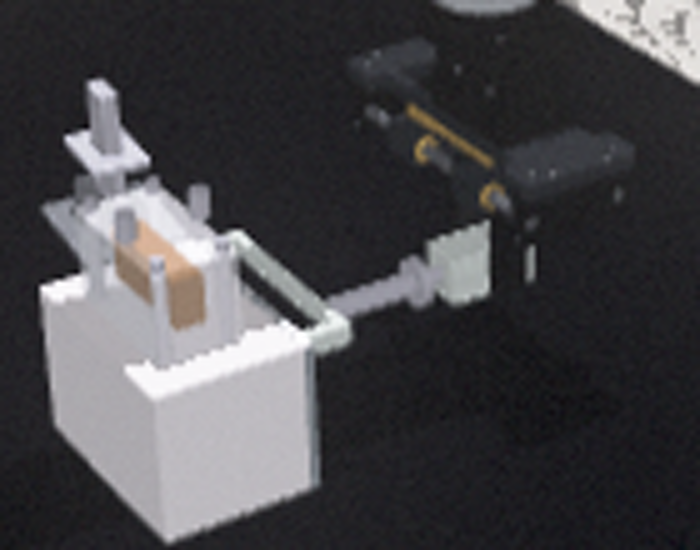

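View pics/c5z.png

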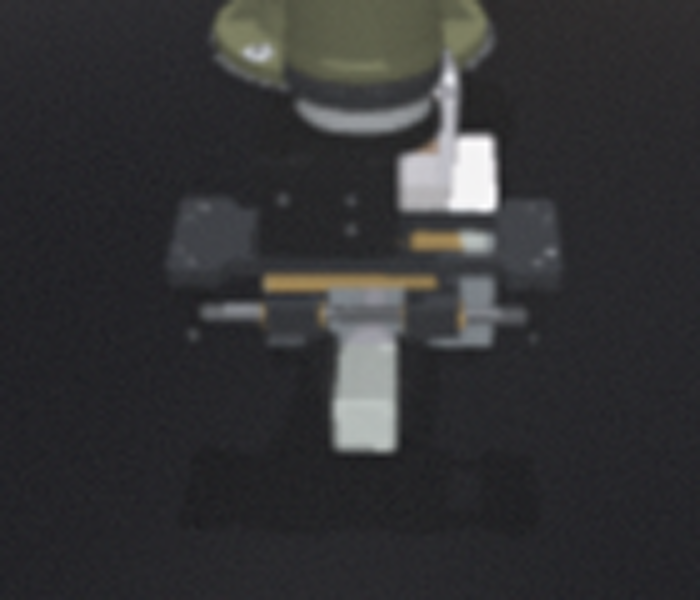

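```bash
python3 - <<'E'
from h import *
s=np.load("pics/s5.png.npz");w=np.load("pics/w5.png.npz")
p=np.array([.6294,.0303,.0619])
f=lambda P:(proj(s,P)+.5-[190,150])*5
for x in (-110,-90,-52,-46,-33,23):
    P=p+[x/1000,0,0]; print(x,f(P)[0].round(1),proj(w,P)[0].round(1))
for r in (-.0145,.0145): print("collar y",proj(w,p+[-.046,r,0])[0].round(1), "shank", proj(w,p+[-.1,r/2,0])[0].round(1))
# grip top edge near(-y) side
for x in (-33,23):
    for y in (-.015,.015): print("grip top",x,y,f(p+[x/1000,y,.015])[0].round(1))
# sub-pixel shank centreline in wrist image
im=cv2.imread("pics/w5.png",0)
for r in (15,20,40,60,80,100,120,140,160,170,185,190,195,220,240):
    row=im[r].astype(float); c=np.where(row[230:330]>130)[0]+230
    if len(c): print(r,c.min(),c.max(),(c.min()+c.max())/2)
E
```

```text
-110 [329.4 320. ] [280.8  19.7]
-90 [359.6 309.5] [280.9  72.3]
-52 [415.9 290. ] [281.1 161.5]
-46 [424.7 286.9] [281.1 174.5]
-33 [443.6 280.4] [281.2 201.7]
23 [523.5 252.7] [281.4 305.8]
collar y [249.8 174.6] shank [263.5  46.6]
collar y [312.5 174.4] shank [298.2  46.5]
grip top -33 -0.015 [457.6 268.6]
grip top -33 0.015 [429.  247.2]
grip top 23 -0.015 [538.1 240.8]
grip top 23 0.015 [508.9 220.1]
15 273 296 284.5
20 271 299 285.0
40 268 301 284.5
60 268 301 284.5
80 268 300 284.0
100 268 299 283.5
120 268 299 283.5
140 267 298 282.5
160 261 300 280.5
170 251 314 282.5
185 272 293 282.5
190 272 293 282.5
195 272 292 282.0
220 248 316 282.0
240 248 315 281.5
```

>>> drive_tool(
  rows=[
    [[-0.03,0,0.006,-0.005,255],[-0.049,-0.02,0.006,-0.005,255],[-0.049,-0.05,0.006,-0.005,255],[-0.049,-0.1,0.006,-0.005,255],[-0.049,-0.15,0.006,-0.005,255],[-0.049,-0.19,0.006,-0.005,255],[-0.049,-0.19,0.006,-0.005,255]],
  ],
)

```text
time: 7.82
position: [0.5712, 0.0189, 0.0618]
tool_rot: [-2.203, -2.238, -0.001]
ft_force: [0.7, 0.2, -2.1]
grip_width: 0.334
```

```bash
python3 - <<'E'
from h import *
plan([0.556,0.0155,.062],90.8)
w=cam("wrist","w6.png")
c=cam("scene","c6.png")
cv2.imwrite("pics/c6z.png",cv2.resize(c["img"][150:270,210:350],None,fx=5,fy=5,interpolation=cv2.INTER_CUBIC))
E
```

```text
t 7.83 pos [0.5712 0.0189 0.0618] az 90.9 zdown [-3.e-04  8.e-04 -1.e+00] F [ 0.7  0.2 -2.1] w 0.334
 units [-0.0106 -0.0507 -0.0008] spin 0.0006 rows>= 0.2
```

View pics/w6.png

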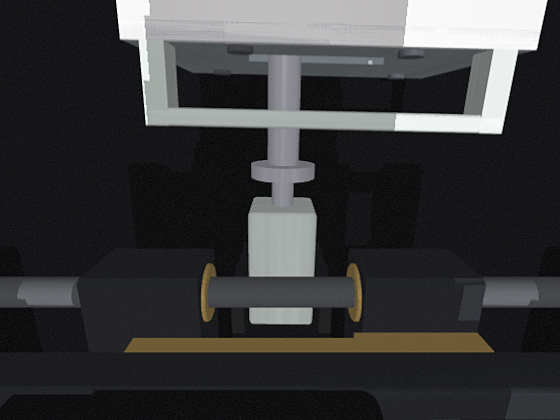

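View pics/c6z.png

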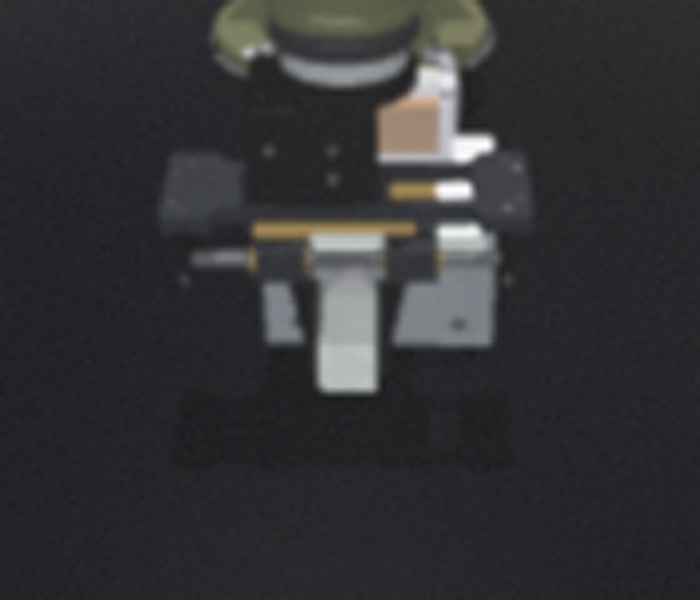

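>>> drive_tool(
  rows=[
    [[-0.02,0,0,0.0025,255],[-0.02,-0.02,0,0.0025,255],[-0.02,-0.038,0,0.0025,255],[-0.02,-0.038,0,0.0025,255],[-0.02,-0.038,0,0.0025,255]],
  ],
)

```text
time: 8.55
position: [0.5609, 0.0127, 0.0618]
tool_rot: [2.213, 2.23, 0.001]
ft_force: [-0.5, -0.1, -3.0]
grip_width: 0.338
```

>>> drive_tool(
  rows=[
    [[0,-0.005,0,0,255],[0,-0.01,0,0,255],[0,-0.01,0,0,255]],
  ],
)

```text
time: 8.93
position: [0.5577, 0.0125, 0.0616]
tool_rot: [-2.213, -2.23, 0.0]
ft_force: [0.1, 1.3, -2.9]
grip_width: 0.338
```

>>> drive_tool(
  rows=[
    [[0,-0.003,0,0,255],[0,-0.006,0,0,255],[0,-0.006,0,0,255]],
  ],
)

```text
time: 9.3
position: [0.5559, 0.0125, 0.0617]
tool_rot: [-2.213, -2.23, -0.0]
ft_force: [0.1, -0.5, -3.7]
grip_width: 0.342
```

>>> drive_tool(
  rows=[
    [[0,-0.003,0,0,255],[0,-0.006,0,0,255],[0,-0.006,0,0,255]],
  ],
)

```text
time: 9.68
position: [0.5545, 0.0125, 0.0618]
tool_rot: [2.213, 2.23, 0.001]
ft_force: [0.6, 0.3, -2.5]
grip_width: 0.34
```

>>> drive_tool(
  rows=[
    [[0,-0.003,0,0,255],[0,-0.006,0,0,255],[0,-0.006,0,0,255]],
  ],
)

```text
time: 10.05
position: [0.5539, 0.0125, 0.0623]
tool_rot: [2.211, 2.228, 0.004]
ft_force: [5.9, 0.4, -2.5]
grip_width: 0.34
```

>>> drive_tool(
  rows=[
    [[0.005,-0.003,0,0,255],[0.01,-0.003,0,0,255],[0.015,-0.003,0,0,255],[0.015,-0.003,0,0,255]],
  ],
)

```text
time: 10.55
position: [0.5507, 0.0172, 0.0612]
tool_rot: [-2.212, -2.229, 0.002]
ft_force: [0.1, 0.1, -2.6]
grip_width: 0.342
```

>>> drive_tool(
  rows=[
    [[0.005,0,0,0,255],[0.01,0,0,0,255],[0.015,0,0,0,255],[0.015,0,0,0,255]],
  ],
)

```text
time: 11.05
position: [0.5514, 0.0216, 0.0617]
tool_rot: [-2.213, -2.23, -0.0]
ft_force: [-0.1, -0.3, -2.9]
grip_width: 0.341
```

>>> drive_tool(
  rows=[
    [[0.005,0,0,0,255],[0.01,0,0,0,255],[0.015,0,0,0,255],[0.015,0,0,0,255]],
  ],
)

```text
time: 11.55
position: [0.5513, 0.0238, 0.0616]
tool_rot: [2.211, 2.229, -0.004]
ft_force: [-0.3, -4.6, -3.1]
grip_width: 0.343
```

>>> drive_tool(
  rows=[
    [[-0.015,0,0,0,255],[-0.021,0,0,0,255],[-0.021,-0.008,0,0,255],[-0.021,-0.018,0,0,255],[-0.021,-0.025,0,0,255],[-0.021,-0.025,0,0,255]],
  ],
)

```text
time: 12.3
position: [0.5436, 0.0197, 0.0617]
tool_rot: [-2.212, -2.23, 0.0]
ft_force: [0.4, -0.3, -2.5]
grip_width: 0.341
```

>>> drive_tool(
  rows=[
    [[0,-0.01,0,0,255],[0,-0.025,0,0,255],[0,-0.04,0,0,255],[0,-0.05,0,0,255],[0,-0.05,0,0,255]],
  ],
)

```text
time: 12.92
position: [0.5287, 0.0195, 0.0617]
tool_rot: [-2.213, -2.23, -0.0]
ft_force: [0.2, -0.0, -2.6]
grip_width: 0.335
```

>>> drive_tool(
  rows=[
    [[0,-0.006,0,0,255],[0,-0.012,0,0,255],[0,-0.012,0,0,255]],
  ],
)

```text
time: 13.3
position: [0.5268, 0.0195, 0.0621]
tool_rot: [2.211, 2.228, 0.004]
ft_force: [4.7, 0.1, -4.8]
grip_width: 0.34
```

>>> drive_tool(
  rows=[
    [[0,-0.005,0,0,255],[0,-0.01,0,0,255],[0,-0.01,0,0,255]],
  ],
)

```text
time: 13.68
position: [0.5268, 0.0194, 0.0628]
tool_rot: [2.208, 2.225, 0.011]
ft_force: [11.8, 0.3, -9.8]
grip_width: 0.336
```

```bash
python3 - <<'E'
from h import *
plan([0.527,0.0195,.062],90.45)
w=cam("wrist","w7.png")
cv2.imwrite("pics/w7z.png",cv2.resize(w["img"][80:330,180:460],None,fx=2.8,fy=2.4,interpolation=cv2.INTER_CUBIC))
E
```

```text
t 13.68 pos [0.5268 0.0194 0.0628] az 90.44 zdown [ 1.010e-02 -2.000e-04 -9.999e-01] F [11.8  0.3 -9.8] w 0.336
 units [0.0002 0.0006 0.0025] spin -0.0001 rows>= 0.0
```

View pics/w7z.png

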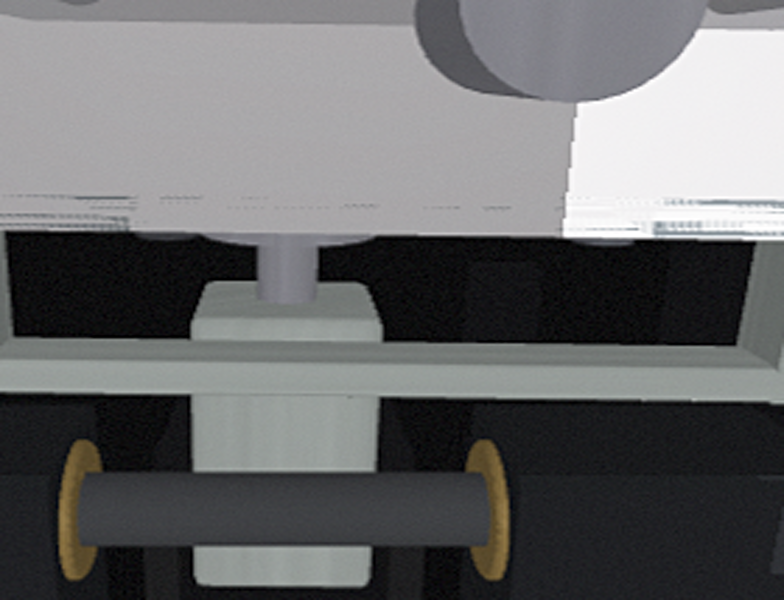

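>>> drive_tool(
  rows=[
    [[0,0.009,0,0,255],[0,0.016,0,0,255],[0,0.016,0,0,255]],
  ],
)

```text
time: 14.1
position: [0.5268, 0.0194, 0.0616]
tool_rot: [-2.212, -2.229, 0.001]
ft_force: [1.2, 0.4, -3.0]
grip_width: 0.342
```

>>> drive_tool(
  rows=[
    [[0,0,0,0,0],[0,0,0,0,0],[0,0,0,0,0],[0,0,0,0,0]],
  ],
)

```text
time: 14.6
position: [0.5271, 0.0195, 0.0617]
tool_rot: [-2.213, -2.23, -0.0]
ft_force: [0.3, -0.1, -0.1]
grip_width: 0.711
```

>>> drive_tool(
  rows=[
    [[0,0,0,0,0],[0,0,-0.05,0,0],[0,0,-0.2,0,0],[0,0,-0.35,0,0],[0,0,-0.5,0,0],[0,0,-0.5,0,0],[0,0,-0.5,0,0]],
  ],
)

```text
time: 15.48
position: [0.5269, 0.0194, 0.2118]
tool_rot: [-2.213, -2.23, -0.001]
ft_force: [-0.1, 0.1, 0.5]
grip_width: 0.998
```

```bash
python3 - <<'E'
from h import *
plan([0.5143,0.2898,.21],85.5)
w=cam("wrist","w8.png")
s=cam("side","s8.png")
cv2.imwrite("pics/s8z.png",cv2.resize(s["img"][150:260,190:330],None,fx=5,fy=5,interpolation=cv2.INTER_CUBIC))
cv2.imwrite("pics/w8z.png",cv2.resize(w["img"][40:260,180:460],None,fx=2.8,fy=2.7,interpolation=cv2.INTER_CUBIC))
E
```

```text
t 15.47 pos [0.5269 0.0194 0.2118] az 90.43 zdown [ 2.e-04  5.e-04 -1.e+00] F [-0.1  0.1  0.5] w 0.998
 units [ 0.9015 -0.0352  0.0065] spin 0.0274 rows>= 4.3
```

View pics/w8z.png

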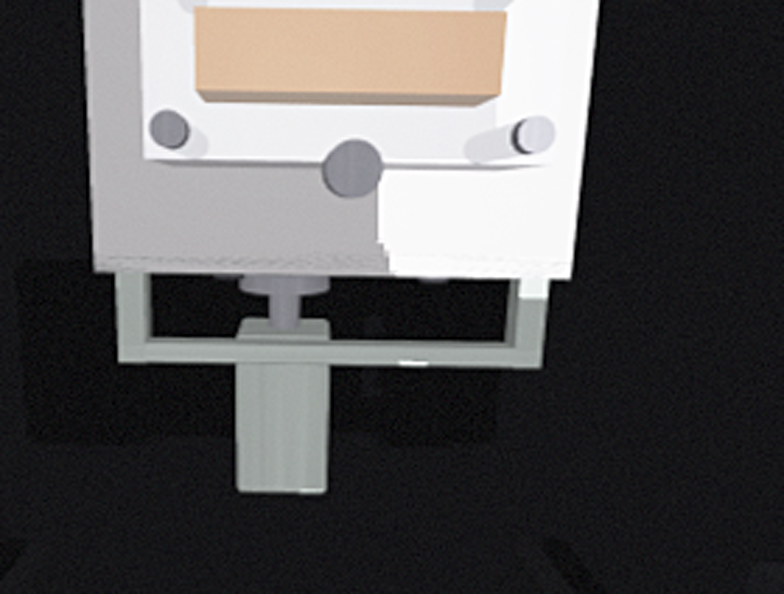

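View pics/s8z.png

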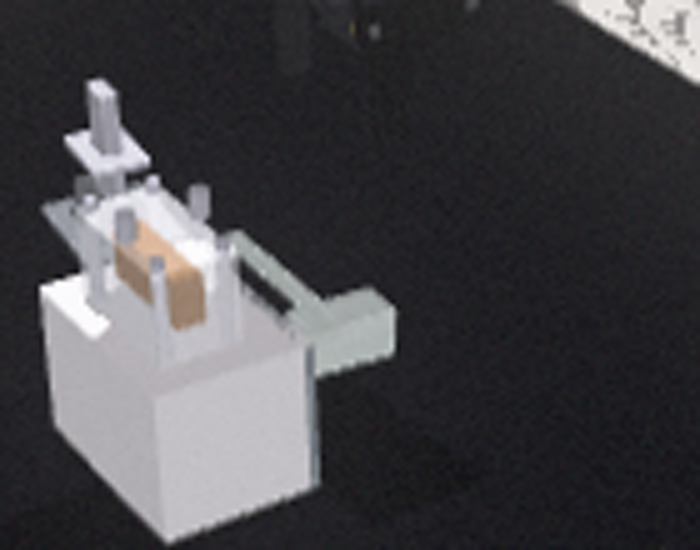

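```bash
python3 - <<'E'
from h import *
d=np.load("pics/w8.png.npz")
def q(u,v,z): return pz(d,180+(u+.5)/2.8-.5,40+(v+.5)/2.7-.5,z)
for n,u,v,z in [("plateL",95,272,.092),("plateR",572,279,.092),("barL",118,363,.092),("barR",542,368,.092),("neckL",270,310,.06),("neckR",300,310,.06),("gripRL",237,492,.075),("gripRR",326,492,.075),("gripFL",237,340,.075),("gripFR",329,340,.075),("collar back",285,294,.06)]:
    print(n,q(u,v,z).round(4))
E
```

```text
plateL [ 0.4753 -0.0349  0.092 ]
plateR [0.4762 0.1017 0.092 ]
barL [ 0.5025 -0.0295  0.092 ]
barR [0.503  0.0954 0.092 ]
neckL [0.4899 0.0148 0.06  ]
neckR [0.4899 0.0245 0.06  ]
gripRL [0.5494 0.0045 0.075 ]
gripRR [0.5492 0.0335 0.075 ]
gripFL [0.4978 0.0047 0.075 ]
gripFR [0.4976 0.0333 0.075 ]
collar back [0.4846 0.0196 0.06  ]
```

>>> drive_tool(
  rows=[
    [[0.18,-0.02,0,0.01,0],[0.38,-0.035,0,0.027,0],[0.58,-0.035,0,0.027,0],[0.78,-0.035,0,0.027,0],[0.9,-0.035,0,0.027,0],[0.9,-0.035,0.1,0.027,0],[0.9,-0.035,0.15,0.027,0],[0.9,-0.035,0.15,0.027,0]],
  ],
)

```text
time: 16.58
position: [0.5137, 0.2878, 0.1647]
tool_rot: [-2.307, -2.132, 0.007]
ft_force: [0.4, -0.5, -0.0]
grip_width: 1.002
```

```bash
python3 - <<'E'
from h import *
plan([0.5143,0.2898,.08],85.5)
w=cam("wrist","w9.png")
cv2.imwrite("pics/w9z.png",cv2.resize(w["img"][100:340,180:400],None,fx=3,fy=2.5,interpolation=cv2.INTER_CUBIC))
E
```

```text
t 16.57 pos [0.5137 0.2878 0.1647] az 85.5 zdown [-0.0032 -0.0028 -1.    ] F [ 0.4 -0.5 -0. ] w 1.002
 units [0.0075 0.0025 0.2822] spin -0.0 rows>= 1.4
```

View pics/w9z.png

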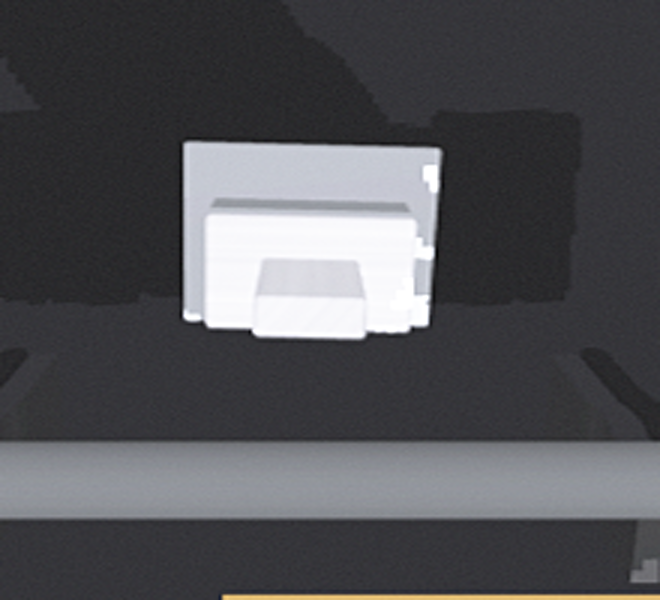

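```bash
python3 - <<'E'
from h import *
d=np.load("pics/w9.png.npz")
def q(u,v,z): return pz(d,180+(u+.5)/3-.5,100+(v+.5)/2.5-.5,z)
t=[q(254,296,.1),q(366,298,.1),q(366,340,.1),q(252,336,.1)]
print(np.round(t,4),np.mean(t,0)); b=[q(183,140,.006),q(442,150,.006),q(429,328,.006),q(183,320,.006)]
print(np.round(b,4),np.mean(b,0))
plan([*np.mean(t,0)[:2],.08],84.7)
E
```

```text
[[0.508  0.2769 0.1   ]
 [0.5106 0.3021 0.1   ]
 [0.5227 0.3014 0.1   ]
 [0.5195 0.2754 0.1   ]] [0.51521559 0.28894642 0.1       ]
[[0.4753 0.2529 0.006 ]
 [0.4852 0.3327 0.006 ]
 [0.5552 0.3257 0.006 ]
 [0.5457 0.2451 0.006 ]] [0.51536263 0.28909859 0.006     ]
t 16.62 pos [0.5145 0.2883 0.1661] az 85.5 zdown [-0.0012 -0.0011 -1.    ] F [ 0.5 -0.2  0.6] w 1.002
 units [0.0027 0.0026 0.287 ] spin 0.0044 rows>= 1.4
```

>>> drive_tool(
  rows=[
    [[0.003,0.003,0.05,0.007,0],[0.003,0.003,0.15,0.007,0],[0.003,0.003,0.25,0.007,0],[0.003,0.003,0.285,0.007,0],[0.003,0.003,0.285,0.007,0],[0.003,0.003,0.285,0.007,255],[0.003,0.003,0.285,0.007,255],[0.003,0.003,0.285,0.007,255],[0.003,0.003,0.285,0.007,255],[0.003,0.003,0.285,0.007,255],[0.003,0.003,0.285,0.007,255],[0.003,0.003,0.285,0.007,255],[0.003,0.003,0.285,0.007,255]],
  ],
  grip_force=50,
)

```text
time: 18.25
position: [0.5155, 0.2901, 0.0811]
tool_rot: [2.329, 2.108, -0.0]
ft_force: [0.0, 0.1, -0.9]
grip_width: 0.294
```

```bash
python3 - <<'E'
from h import *
plan([0.5143,0.2898,.2],90.45)
w=cam("wrist","w10.png")
cv2.imwrite("pics/w10z.png",cv2.resize(w["img"][100:400,140:420],None,fx=2.8,fy=2,interpolation=cv2.INTER_CUBIC))
E
```

```text
t 18.25 pos [0.5155 0.2901 0.0811] az 84.31 zdown [-0.e+00 -2.e-04 -1.e+00] F [ 0.   0.1 -0.9] w 0.294
 units [-0.0013 -0.004  -0.3964] spin -0.0341 rows>= 1.9
```

View pics/w10z.png

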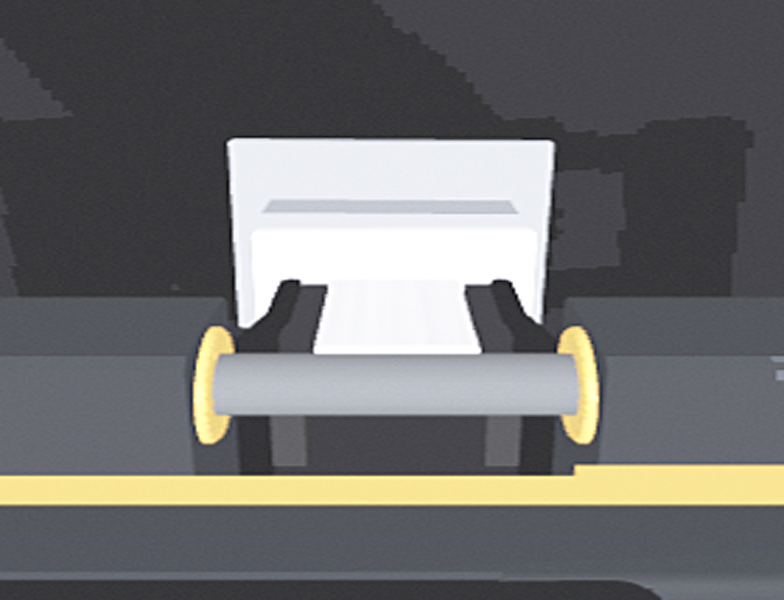

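>>> drive_tool(
  rows=[
    [[0,0,0,0,255],[0,0,-0.05,0,255],[0,0,-0.15,0,255],[0,0,-0.3,0,255],[0,0,-0.4,-0.01,255],[0,0,-0.4,-0.034,255],[0,0,-0.4,-0.034,255]],
  ],
)

```text
time: 19.18
position: [0.5156, 0.2903, 0.2023]
tool_rot: [-2.214, -2.229, -0.002]
ft_force: [0.6, 0.4, -1.6]
grip_width: 0.292
```

```bash
python3 - <<'E'
from h import *
plan([0.489,0.0194,.2],90.45)
w=cam("wrist","w11.png")
cv2.imwrite("pics/w11z.png",cv2.resize(w["img"][100:400,140:420],None,fx=2.8,fy=2,interpolation=cv2.INTER_CUBIC))
E
```

```text
t 19.18 pos [0.5156 0.2903 0.2023] az 90.39 zdown [ 9.e-04  1.e-03 -1.e+00] F [ 0.6  0.4 -1.6] w 0.292
 units [-0.9022 -0.0949  0.0068] spin -0.0003 rows>= 4.4
```

View pics/w11z.png

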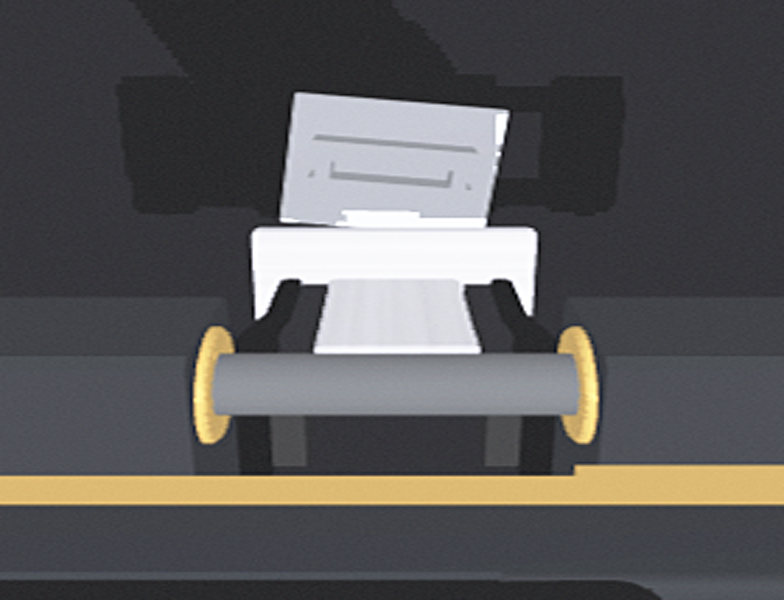

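```bash
python3 - <<'E'
from h import *
d=np.load("pics/w11.png.npz")
def q(u,v,z): return pz(d,140+(u+.5)/2.8-.5,100+(v+.5)/2-.5,z)
a,b=q(251,228,.1792),q(539,228,.1792); print(a,b,(a+b)/2+[.019,0,0],np.linalg.norm(a-b))
a,b=q(327,281,.1792),q(463,281,.1792);print("tab base back",a,b,(a+b)/2+[.006,0,0])
E
```

```text
[0.4953604  0.26200054 0.1792    ] [0.49494456 0.31806792 0.1792    ] [0.51415248 0.29003423 0.1792    ] 0.05606892294747538
tab base back [0.51072595 0.27659641 0.1792    ] [0.51052696 0.30369944 0.1792    ] [0.51662646 0.29014793 0.1792    ]
```

>>> drive_tool(
  rows=[
    [[-0.1,-0.03,0,0,255],[-0.28,-0.07,0,0,255],[-0.48,-0.094,0,0,255],[-0.68,-0.094,0,0,255],[-0.84,-0.094,0,0,255],[-0.902,-0.094,0,0,255],[-0.902,-0.094,0,0,255],[-0.902,-0.094,0,0,255]],
  ],
)

```text
time: 20.23
position: [0.4893, 0.0215, 0.201]
tool_rot: [-2.21, -2.232, -0.0]
ft_force: [-0.1, -0.2, -1.4]
grip_width: 0.291
```

```bash
python3 - <<'E'
from h import *
plan([0.4893,0.0195,.175],90.45)
w=cam("wrist","w12.png")
s=cam("side","s12.png")
c=cam("scene","c12.png")
cv2.imwrite("pics/s12z.png",cv2.resize(s["img"][150:260,190:330],None,fx=5,fy=5,interpolation=cv2.INTER_CUBIC))
cv2.imwrite("pics/w12z.png",cv2.resize(w["img"][60:310,120:440],None,fx=2.4,fy=2.4,interpolation=cv2.INTER_CUBIC))
cv2.imwrite("pics/c12z.png",cv2.resize(c["img"][130:240,220:340],None,fx=5,fy=5,interpolation=cv2.INTER_CUBIC))
E
```

```text
t 20.23 pos [0.4893 0.0215 0.201 ] az 90.56 zdown [-4.e-04  6.e-04 -1.e+00] F [-0.1 -0.2 -1.4] w 0.291
 units [-0.0066 -0.0001  0.0865] spin 0.0006 rows>= 0.4
```

View pics/w12z.png

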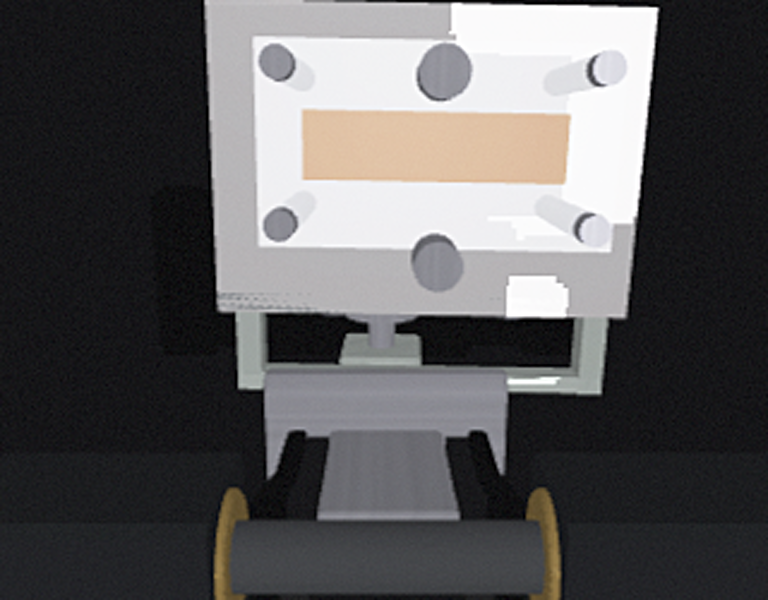

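View pics/s12z.png

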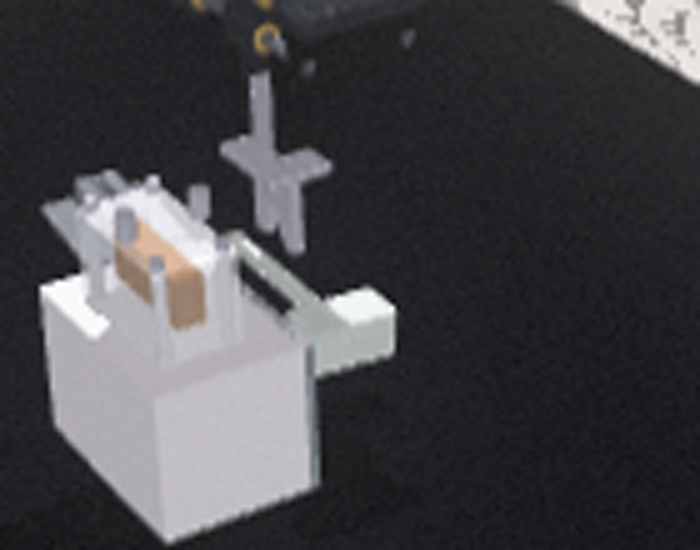

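View pics/c12z.png

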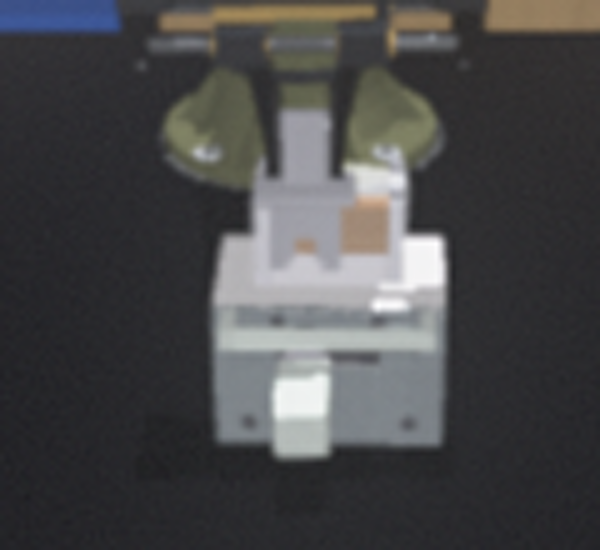

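```bash
python3 - <<'E'
from h import *
d=np.load("pics/w12.png.npz")
def q(u,v,z): return pz(d,120+(u+.5)/2.4-.5,60+(v+.5)/2.4-.5,z)
print("neck",q(369,335,.06),q(396,335,.06)); 
a,b=q(265,371,.2015-.0231),q(508,373,.2015-.0231);print("flange",a,b,(a+b)/2+[.019,0,0])
print("plate",q(218,313,.092),q(627,319,.092)); print("bar",q(238,390,.092),q(603,395,.092))
print("grip front top",q(341,362,.075),q(420,362,.075),"collar back",q(382,319,.06))
E
```

```text
neck [0.49144767 0.01473267 0.06      ] [0.49133938 0.02494506 0.06      ]
flange [ 0.46927167 -0.00639245  0.1784    ] [0.46916333 0.04867319 0.1784    ] [0.4882175  0.02114037 0.1784    ]
plate [ 0.4760577  -0.03505684  0.092     ] [0.47666415 0.10167223 0.092     ]
bar [ 0.50308583 -0.02948651  0.092     ] [0.50357149 0.0959359  0.092     ]
grip front top [0.49774842 0.00494168 0.075     ] [0.49744546 0.03355057 0.075     ] collar back [0.48517905 0.01959369 0.06      ]
```

>>> drive_tool(
  rows=[
    [[-0.005,0.001,0,0,255],[-0.005,0.001,0.04,0,255],[-0.005,0.001,0.09,0,255],[-0.005,0.001,0.14,0,255],[-0.005,0.001,0.18,0,255],[-0.005,0.001,0.18,0,255]],
  ],
)

```text
time: 21.12
position: [0.4888, 0.0177, 0.1458]
tool_rot: [-2.212, -2.229, 0.004]
ft_force: [-0.3, 0.7, -1.8]
grip_width: 0.295
```

```bash
python3 - <<'E'
from h import *
plan([0.4893,0.0198,.1211],90.45)
w=cam("wrist","w13.png")
c=cam("scene","c13.png")
A=cv2.resize(w["img"][150:310,180:380],(600,480),interpolation=cv2.INTER_CUBIC);cv2.imwrite("pics/w13z.png",A)
cv2.imwrite("pics/c13z.png",cv2.resize(c["img"][130:240,220:340],None,fx=5,fy=5,interpolation=cv2.INTER_CUBIC))
E
```

```text
t 21.12 pos [0.4888 0.0177 0.1458] az 90.42 zdown [-2.4e-03 -8.0e-04 -1.0e+00] F [-0.3  0.7 -1.8] w 0.295
 units [0.0071 0.0019 0.0824] spin -0.0002 rows>= 0.4
```

View pics/c13z.png

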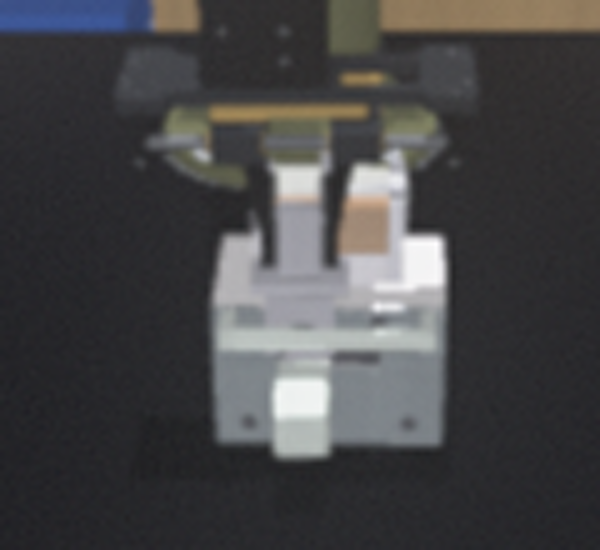

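View pics/w13z.png

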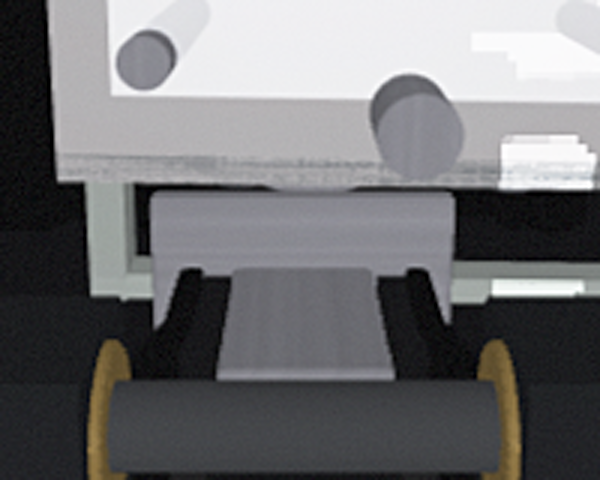

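>>> drive_tool(
  rows=[
    [[0.006,0.002,0,0,255],[0.006,0.002,0.01,0,255],[0.006,0.002,0.01,0,255],[0.006,0.002,0.01,0,255]],
  ],
)

```text
time: 21.72
position: [0.4903, 0.0197, 0.1442]
tool_rot: [2.213, 2.23, 0.0]
ft_force: [0.1, 0.1, -1.0]
grip_width: 0.292
```

>>> drive_tool(
  rows=[
    [[0,-0.002,0.01,0,255],[0,-0.002,0.02,0,255],[0,-0.002,0.03,0,255],[0,-0.002,0.04,0,255],[0,-0.002,0.04,0,255]],
  ],
)

```text
time: 22.35
position: [0.4895, 0.0196, 0.1318]
tool_rot: [-2.213, -2.23, 0.001]
ft_force: [0.3, -0.1, -1.8]
grip_width: 0.294
```

>>> drive_tool(
  rows=[
    [[0,0,0.01,0,255],[0,0,0.02,0,255],[0,0,0.02,0,255]],
  ],
)

```text
time: 22.72
position: [0.4895, 0.0196, 0.1259]
tool_rot: [-2.213, -2.23, 0.001]
ft_force: [-0.8, 0.4, -1.3]
grip_width: 0.293
```

>>> drive_tool(
  rows=[
    [[0,0,0.008,0,255],[0,0,0.016,0,255],[0,0,0.016,0,255]],
  ],
)

```text
time: 23.1
position: [0.4897, 0.0197, 0.1213]
tool_rot: [-2.213, -2.23, 0.0]
ft_force: [-0.3, -0.2, -1.6]
grip_width: 0.295
```

Nearly seated (expected 0.121). Press gently.

>>> drive_tool(
  rows=[
    [[0,0,0.004,0,255],[0,0,0.008,0,255],[0,0,0.008,0,255]],
  ],
)

```text
time: 23.48
position: [0.4899, 0.0196, 0.1209]
tool_rot: [-2.213, -2.229, -0.001]
ft_force: [-5.4, -0.6, 12.7]
grip_width: 0.294
```

>>> drive_tool(
  rows=[
    [[0,0,0.004,0,255],[0,0,0.008,0,255],[0,0,0.008,0,255]],
  ],
)

```text
time: 23.85
position: [0.49, 0.0194, 0.1207]
tool_rot: [-2.213, -2.227, -0.002]
ft_force: [-11.9, -3.0, 29.3]
grip_width: 0.291
```

>>> drive_tool(
  rows=[
    [[0,0,-0.007,0,255],[0,0,-0.012,0,255],[0,0,-0.012,0,255]],
  ],
)

```text
time: 24.22
position: [0.49, 0.0196, 0.1209]
tool_rot: [2.213, 2.23, 0.001]
ft_force: [-2.5, -1.1, 7.8]
grip_width: 0.296
```

```bash
python3 - <<'E'
from h import *
plan([0.4893,0.0198,.1211],90.45)
w=cam("wrist","w14.png"); s=cam("side","s14.png"); c=cam("scene","c14.png")
A=cv2.resize(s["img"][150:250,200:300],(400,400),interpolation=cv2.INTER_CUBIC);B=cv2.resize(c["img"][150:240,240:330],(400,400),interpolation=cv2.INTER_CUBIC)
cv2.imwrite("pics/b14z.png",np.hstack([A,B]))
cv2.imwrite("pics/w14z.png",cv2.resize(w["img"][150:310,180:380],(600,480),interpolation=cv2.INTER_CUBIC))
E
```

```text
t 24.23 pos [0.49   0.0196 0.1209] az 90.43 zdown [ 6.e-04  4.e-04 -1.e+00] F [-2.5 -1.1  7.8] w 0.296
 units [ 0.0008 -0.0023 -0.0006] spin -0.0001 rows>= 0.0
```

View pics/b14z.png

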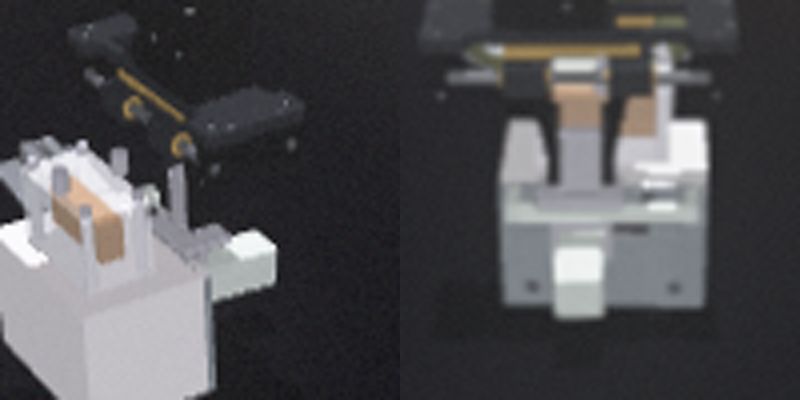

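View pics/w14z.png

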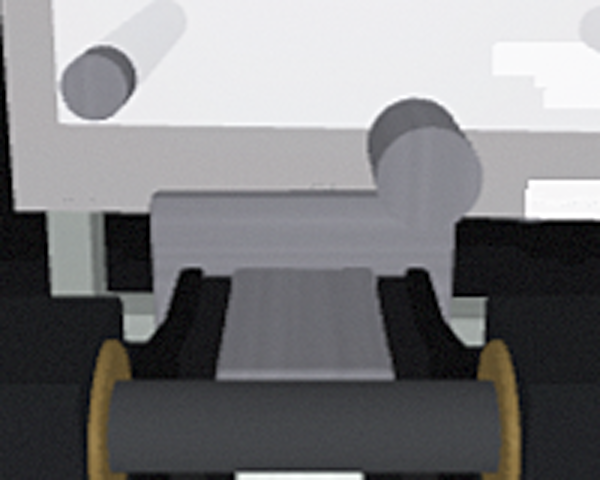

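>>> drive_tool(
  rows=[
    [[0,0,-0.005,0,255],[0,0,-0.005,0,255],[0,0,-0.005,0,0],[0,0,-0.005,0,0],[0,0,-0.005,0,0],[0,0,-0.005,0,0],[0,0,-0.03,0,0],[0,0,-0.1,0,0],[0,0,-0.25,0,0],[0,0,-0.4,0,0],[0,0,-0.5,0,0],[0,0,-0.5,0,0],[0,0,-0.5,0,0]],
  ],
)

```text
time: 26.0
position: [0.4893, 0.0196, 0.2696]
tool_rot: [-2.213, -2.229, 0.001]
ft_force: [-1.4, 0.1, 0.5]
grip_width: 0.998
```

```bash
python3 - <<'E'
from h import *
plan([0.4893,0.0198,.1211],90.45)
w=cam("wrist","w15.png"); s=cam("side","s15.png"); c=cam("scene","c15.png")
A=cv2.resize(s["img"][150:250,200:300],(400,400),interpolation=cv2.INTER_CUBIC);B=cv2.resize(c["img"][150:240,240:330],(400,400),interpolation=cv2.INTER_CUBIC)
cv2.imwrite("pics/b15z.png",np.hstack([A,B]))
cv2.imwrite("pics/w15z.png",cv2.resize(w["img"][50:260,160:420],(780,630)[:2] and (743,600),interpolation=cv2.INTER_CUBIC))
E
```

```text
t 26.0 pos [0.4893 0.0196 0.2696] az 90.44 zdown [-8.e-04  0.e+00 -1.e+00] F [-1.4  0.1  0.5] w 0.998
 units [0.0006 0.0005 0.495 ] spin -0.0001 rows>= 2.4
```

View pics/b15z.png

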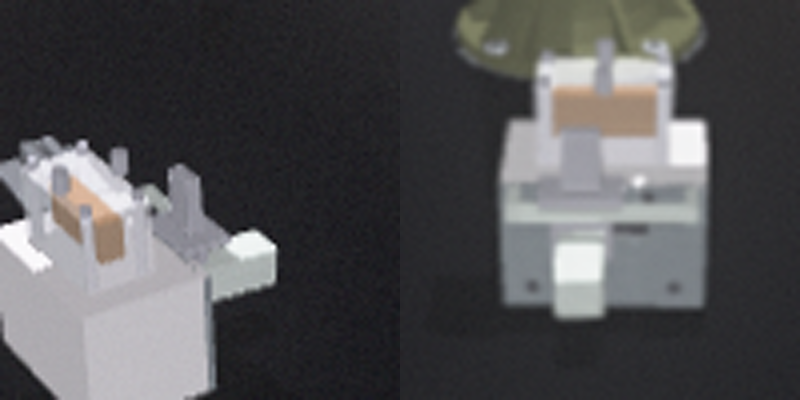

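View pics/w15z.png

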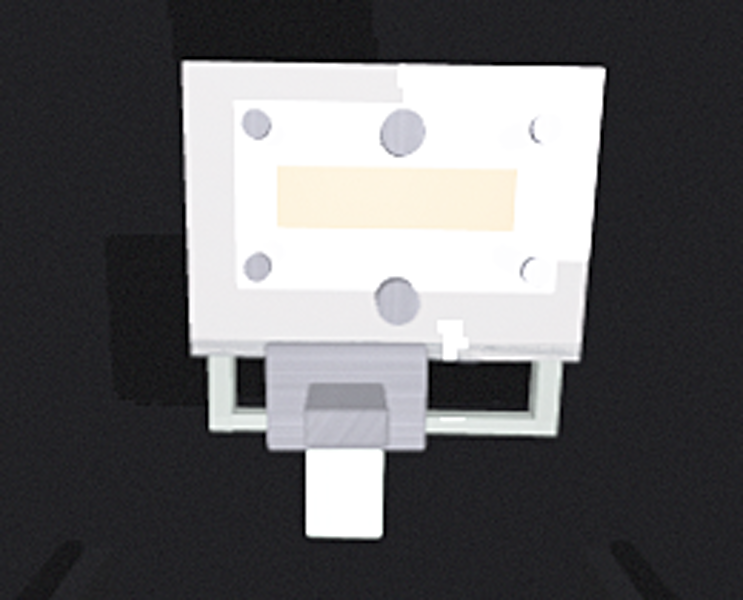

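View pics/c15.png

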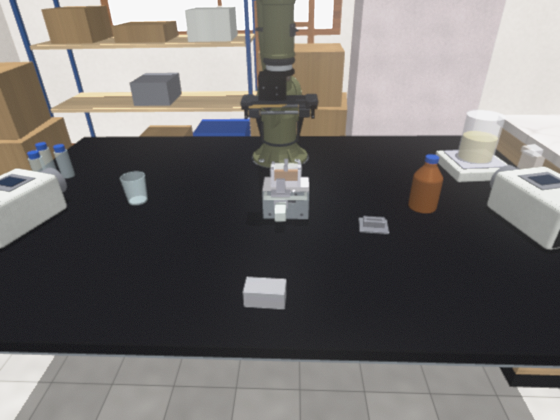

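The clip's flange lies across plate and bar and is upright; the bottle (425,190), beaker (134,188) and spacer (265,293) are unmoved. Now a numeric check before hand-in.

```bash
python3 - <<'E'
from h import *
d=np.load("pics/w15.png.npz"); fx=743/260;fy=600/210
def q(u,v,z): return pz(d,160+(u+.5)/fx-.5,50+(v+.5)/fy-.5,z)
f=[q(265,344,.098),q(426,346,.098),q(426,450,.098),q(267,450,.098)];print(np.round(f,4),"c",np.mean(f,0).round(4),[np.linalg.norm(f[i]-f[i-1]).round(4) for i in range(4)])
t=[q(304,410,.14),q(388,410,.14),q(387,449,.14),q(304,447,.14)];print("tab",np.mean(t,0).round(4),np.linalg.norm(t[0]-t[1]).round(4))
print("grip rear",q(306,537,.075),q(382,537,.075))
print("plate",q(190,356,.092),q(579,361,.092))
a=cv2.imread("pics/scene0.png").astype(int);b=cv2.imread("pics/c15.png").astype(int)
m=np.abs(a-b).max(2)
for n,(x,y,w,h) in dict(bottle=(408,152,36,62),beaker=(118,168,34,40),spacer=(240,275,50,35)).items(): print(n,(m[y:y+h,x:x+w]>40).mean())
E
```

```text
[[ 0.4699 -0.0085  0.098 ]
 [ 0.4701  0.0467  0.098 ]
 [ 0.5072  0.0478  0.098 ]
 [ 0.5077 -0.0084  0.098 ]] c [0.4887 0.0194 0.098 ] [np.float64(0.0378), np.float64(0.0552), np.float64(0.0371), np.float64(0.0562)]
tab [0.4888 0.0193 0.14  ] 0.0255
grip rear [0.54939543 0.00430564 0.075     ] [0.54914364 0.03389008 0.075     ]
plate [ 0.47538711 -0.03538337  0.092     ] [0.4760059  0.10102947 0.092     ]
bottle 0.0
beaker 0.0
spacer 0.0
```

```bash
python3 -c "
from bench import ctrl
print(ctrl.close_job(), ctrl.get_state()['time'])"
```

```text
the job is handed in; nothing more can be done
the job is handed in; nothing more can be done
```

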